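# Refill the paint-bottle dispenser and shut its lid

## Task

Refill the gravity dispenser with the two slim paint bottles lying loose on the bench: one after the other, lay each in the open loading bay across the lane, cap to the far side (away from you) like the bottle already in the outlet, so that both roll all the way down and come to rest in line behind that one. Then shut the dispenser's lid, and leave everything else on the bench where it is.

Things in the scene. Friction and masses are not known exactly. Their poses are not given: they have to be found in the camera images.
- dispenser: grey sheet-metal bottle dispenser fixed to the bench, 330 mm long (y), 176 mm wide (x; 225 over its feet). Origin: centre of its underside; x points across the lane to the far (cap) side. Its lane slopes down 12 degrees to the +y end, between slick walls at x = -80 and +80 mm. From the high end: back wall (y -150 mm, top 170 mm up), open bay, clear cover, open outlet trough with low sides
- bay (a point): middle of the open loading bay: where a bottle's barrel point lies when laid right on the runners (24 mm over them, 121 mm above the bench). x axis across the lane to the cap side, y level, down the lane. Bay free from 84 mm behind (back wall) to 82 mm ahead (cover); side walls rise 32 mm above this point. A bottle let go here rolls down by itself
- guide_end (a point): uphill end of the aluminium guide bar along the +x wall under the cover (x +52 to +80 mm in the dispenser's frame), 40 mm over the runners: the narrow cap passes under it, a barrel does not, so a bottle laid the wrong way round jams here. Runners: two, 8 mm wide, at x = -60 and +10 mm, the pan 18 mm below their tops
- outlet (a point): centre of the stop at the low end of the lane, on the runner line, 48 mm above the bench; its lip rises 30 mm above this. In the dispenser's frame, bottles in line behind the stop have barrel points at x about -23 mm and (y, z) about (139, 77), (93, 86), (46, 96) mm: outlet bottle first, then two under the cover
- lid (a joint): hinge of the aluminium lid over the bay: 0 rad shut (in the lane's slope), 1.78 upright, stop at 2.15. It starts open, leaning back, away from the bay. The stiff hinge (0.05 N m) holds it above about 1.5 rad; pushed below that it falls shut by itself in about a second
- lid_hinge (a point): middle of the lid's hinge line, at the top of the back wall, 176 mm above the bench; the lid swings about the dispenser's x axis
- lid_edge (a point): middle of the lid's free edge, 164 mm from the hinge; the lid is 176 mm wide, 4 mm thick, 0.22 kg, with a folded lip 10 mm high along this edge on the outer face (turned away from the bay when open)
- bottle_a_barrel (a point): slim white paint bottle with a paper label and narrow black cap, lying on its side, free to roll, 0.11 to 0.25 kg: barrel 48 mm diameter, 104 mm long; neck and cap at most 28 mm diameter; 150 mm overall. Point: on the axis at mid-barrel, 24 mm above what it lies on; its x axis points to the cap: base 52 mm behind, cap tip 98 mm ahead
- bottle_b_barrel (a point): second bottle, the same: slim white paint bottle with a paper label and narrow black cap, lying on its side, free to roll, 0.11 to 0.25 kg: barrel 48 mm diameter, 104 mm long; neck and cap at most 28 mm diameter; 150 mm overall. Point: on the axis at mid-barrel, 24 mm above what it lies on; its x axis points to the cap: base 52 mm behind, cap tip 98 mm ahead
- bottle_c_barrel (a point): a third bottle of the same kind, already lying in the outlet trough against the stop, cap to the far side; it stays there
- big_bottle: bystander: standing white bottle with a black cap, 68 mm diameter, 185 mm high, origin under its centre; too big for the lane
- brush_cup: bystander: white cup with brushes, 76 mm diameter, about 260 mm high, origin under its centre
- palette: bystander: round white paint palette, 150 mm diameter, 14 mm high, origin under its centre
- paint_jar: bystander: small jar with a black lid, 52 mm diameter, 58 mm high, origin under its centre
- paint_brush: bystander: brush lying on the bench
- jar_cap: bystander: black jar cap, 56 mm diameter, 16 mm high
- palette_knife: bystander: palette knife lying on the bench
Things that resemble listed ones, but are neither listed nor needed, are in the scene too. Leave any pink look-alike of the part that bears bottle_b_barrel alone.

How it is judged:
By the outcome, as a careful person would: the job done as asked, in the order asked, and still so for the second after the job is handed in, with the robot touching nothing.
It also fails if it takes over 72 s, if anything falls off the work surface, if the arm or the gripper's body presses on something with over 40 N, if the wrist force passes 120 N, or if a joint passes its speed limit or range.

## Robot

A 6-joint arm with a two-finger parallel gripper is mounted at the origin on the work surface. World frame = base frame: x ahead of the robot, y to its left, z up, the work surface at z = 0. Lengths are in m, angles in rad, forces in N, time in s.
With the tool pointing down it reaches from about 0.375 to 0.9 m from the base axis. Payload 3.1 kg.
Tool frame: the origin (TCP) lies at the centre of the arm's flange, where the gripper is bolted on; the fingertips stand 173 mm ahead of it and the grasp point (between the pads) lies 155 mm ahead of it (tip_extent is the distance from the TCP to the fingertips, in m); z points along the fingers, y is the direction in which the jaws open and shut (so a half turn about z gives the same grasp; the last joint's range is limited). The gripper opens to 85 mm and grips with 20 to 120 N. Pads are 22 mm wide; open, the fingers measure 114 mm over their backs; the gripper's body (76 mm by 85 mm) begins 54 mm behind the grasp point. The pads swing forward as they close: fully open they stand 13 mm farther back than shut.
Start: joints at [-1.379, 0.527, 1.433, -0, 1.181, -0.178], TCP at [0.226, -0.583, 0.405] pointing down, gripper open.
Joint ranges: [-3.08, 3.08], [-0.75, 2.2], [0.22, 2.44], [-1.43, 4.57], [0, 2.65], [-2.85, 2.85]. Speed limits (rad/s): [2.79, 2.79, 3.14, 3.14, 3.14, 3.14].

## Interface

Orientations are given as a unit quaternion [x, y, z, w].
In Python, from station import sense, snapshot, sign_off, tip_extent gives the robot as it stands. The module is installed in compiled form; this text tells all that it offers.
- The arm moves only by the tool servo_tool, never from a script. Its argument "rows" is a list of rows, each a list of 3 entries, a list of its own where there are three numbers: the shift along the tool's x, y, z in mm, then the turn about the tool's z in degrees, then the opening, from -1 (shut) to 1 (fully open), so that 0 is half open. A call has 1 to 8 rows; each row is the pose to reach, as a shift and turn from the pose measured when the call began, along the tool's axes at that moment; what a row does not reach only later rows make up. A row lasts 1/10 s, in which the tool goes at most 50 mm and 8.59 degrees, less where a joint would pass 70% of its speed; a pose out of reach is approached as far as the arm can. A call with a gripper value outside its range is refused whole. The fingers move at their own pace and stop on an object; "force" is the grip in N (left out, the last holds). Time passes only in rows, so rows that repeat a pose let the fingers close. It gives the time, the measured TCP pose, the force and the opening at its end, in the units of the state.
- sense(): the state, without advancing time (a new reading comes with each control period).
- snapshot(name): name is "side" or "top"; returns a dict with "image" (384x512x3 uint8, blue, green, red), "z_map" (384x512 float32, m along the optical axis (not along the pixel's ray), 0 where there is no reading), "vertical_fov" (degrees; the focal length in pixels is half the picture's height over the tangent of half this angle, whatever the lens; pixels are square), "cx", "cy" (the principal point, pixels), "cam_to_world" (4x4, takes a point from camera to world coordinates). Camera axes: x right, y down, z forward; pixel columns grow to the right and rows downward; lengths in m; the calibration is good to about 2 mm. A picture is of the moment at which its call begins.
- sign_off(): hands the job in, once; it reports no verdict.
The state is a dict: "t": time; "q": joint angles; "qd": joint speeds; "tau": joint torques, N m; "tcp_pos": TCP position; "tool_rot": TCP orientation; "force": force on the tool from outside, world axes, zero at the start; "ft_torque": the same for the moment, N m; "finger_gap": opening from 0.0 (shut) to 1.0 (fully open).
Only numpy, scipy, OpenCV 4.12 (cv2) and the standard library are available. Lean on these libraries where they do the work, as an engineer would, in place of code of your own. Each camera call takes 0.05 s, during which the arm holds its last target. There are 200 camera calls.

## Working session

There is one attempt and no reset: what is moved stays moved. The work goes in short steps, Python scripts to look and compute and a tool call to move; the robot and the scene stay as the last step left them, time stands still between calls to the robot, and variables do not carry over. Pictures are saved under pics/ and viewed, about 8 in all and at most 12, crops included, and the job is handed in when it is done.

Besides the shell and the picture viewer there is one more tool, called after "Call:" as name(argument=value, ...), one argument or row to a line, values as JSON. servo_tool: Moves the arm, as the interface text tells. Its arguments: {"type":"object","properties":{"rows":{"type":"array"},"force":{"type":"number"}},"required":["rows"]}

```bash
mkdir -p pics
cat > h.py <<'E'
import numpy as np, cv2
from station import sense, snapshot, sign_off, tip_extent
from scipy.spatial.transform import Rotation as R
def snap(n,f=None):
    s=snapshot(n)
    if f: cv2.imwrite('pics/'+f,s['image']); np.savez('pics/'+f+'.npz',**s)
    return s
def load(f): return np.load('pics/'+f+'.npz')
def world(s):
    z=s['z_map']; h,w=z.shape; f=h/2/np.tan(np.radians(float(s['vertical_fov']))/2)
    v,u=np.mgrid[:h,:w]
    P=np.stack([(u-s['cx'])/f*z,(v-s['cy'])/f*z,z,np.ones_like(z)],-1)@np.array(s['cam_to_world']).T
    P[z==0]=np.nan
    return P[...,:3]
def proj(s,p):
    h,w=s['z_map'].shape; f=h/2/np.tan(np.radians(float(s['vertical_fov']))/2)
    c=np.linalg.inv(s['cam_to_world'])@np.r_[p,1]
    return c[0]/c[2]*f+s['cx'],c[1]/c[2]*f+s['cy']
E
python3 - <<'E'
from h import *
a=snap('top','top0.png');b=snap('side','side0.png')
for s in(a,b): print(s['vertical_fov'],s['cx'],s['cy'],np.round(s['cam_to_world'],3).tolist())
st=sense();print({k:np.round(v,3).tolist() for k,v in st.items()})
cv2.imwrite('pics/top0x.png',cv2.resize(a['image'],(800,600)))
cv2.imwrite('pics/side0x.png',cv2.resize(b['image'],(800,600)))
E
```

```text
44.68051216076033 257.5838195224757 184.10214882074075 [[0.043, -0.974, 0.221, 0.193], [-0.999, -0.041, 0.012, 0.095], [-0.003, -0.221, -0.975, 1.462], [0.0, 0.0, 0.0, 1.0]]
46.62888951186954 255.13407981829053 192.79231347361727 [[0.903, 0.255, -0.345, 1.013], [0.429, -0.543, 0.722, -1.016], [-0.003, -0.8, -0.6, 1.069], [0.0, 0.0, 0.0, 1.0]]
{'t': 0.1, 'q': [-1.379, 0.528, 1.434, -0.0, 1.181, -0.178], 'qd': [0.0, -0.002, -0.003, 0.001, 0.001, -0.0], 'tau': [0.0, -44.331, -17.859, -0.0, 0.004, 0.0], 'tcp_pos': [0.226, -0.582, 0.404], 'tool_rot': [0.983, 0.184, -0.0, -0.001], 'force': [-0.275, 0.54, 0.462], 'ft_torque': [0.013, 0.011, 0.019], 'finger_gap': 0.997}
```

View pics/top0x.png

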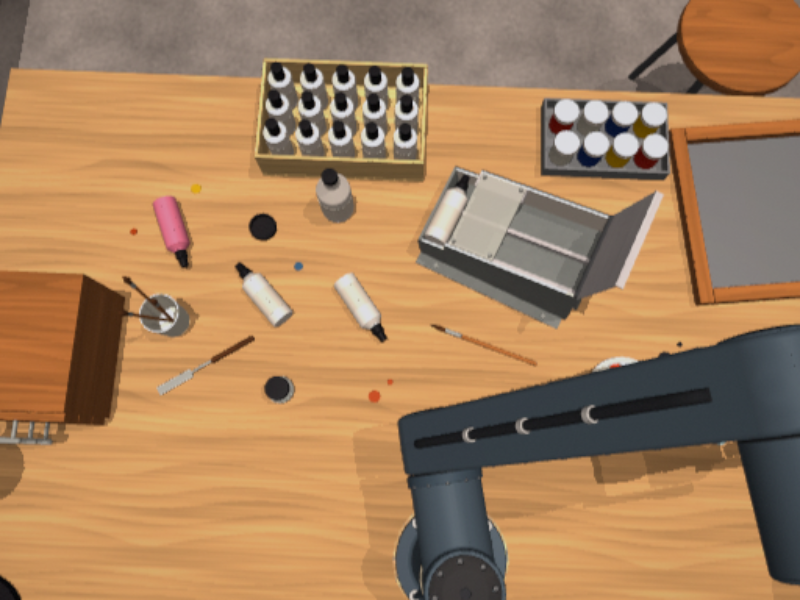

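View pics/side0x.png

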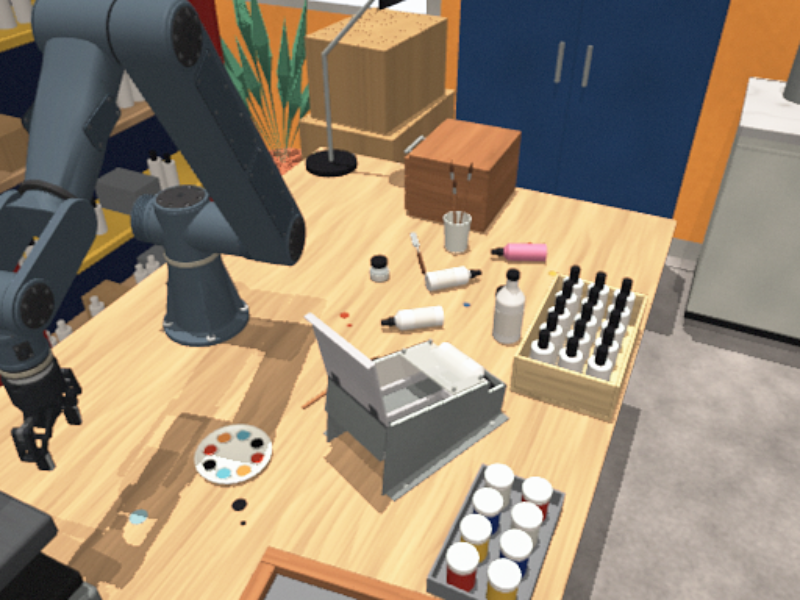

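The top view shows white bottle 1 at about (265,294), cap up-left; white bottle 2 at (360,300), cap down-right; and the pink look-alike at (172,228). The dispenser is at (540,245) with its low end at left, caps pointing up (+x), and the lid leaning right.

```bash
cat > m.py <<'E'
from h import *
s=load('top0.png');P=world(s);im=s['image'].astype(int)
def bottle(u0,u1,v0,v1):
    m=np.zeros(P.shape[:2],bool);m[v0:v1,u0:u1]=1
    m&=(P[...,2]>.02)&(P[...,2]<.07)
    lum=im.mean(-1); w=m&(lum>100); k=m&(lum<60)
    c=P[w][:,:2]; mu=c.mean(0); ax=np.linalg.svd(c-mu)[2][0]; cap=P[k][:,:2].mean(0)
    if (cap-mu)@ax<0: ax=-ax
    t=(P[m][:,:2]-mu)@ax; tw=(c-mu)@ax; n=(c-mu)@[-ax[1],ax[0]]
    print('mu',mu.round(4),'cap',cap.round(4),'yaw',np.degrees(np.arctan2(ax[1],ax[0])).round(1),'t',t.min().round(3),t.max().round(3),'tw',tw.min().round(3),tw.max().round(3),'n',n.min().round(3),n.max().round(3),'zmax',np.percentile(P[w][:,2],98).round(3),w.sum(),k.sum(),
     'base+52',(mu+ax*(t.min()+.052)).round(4),'tip-98',(mu+ax*(t.max()-.098)).round(4))
bottle(146,192,164,212); bottle(210,250,170,222)
E
python3 - <<'E'
from m import *
x0,y0,x1,y1=260,100,430,215
c=cv2.resize(s['image'][y0:y1,x0:x1],None,fx=4.7,fy=4.7,interpolation=cv2.INTER_CUBIC)
cv2.imwrite('pics/disp.png',c)
E
```

```text
mu [0.4827 0.3858] cap [0.5397 0.4388] yaw 42.9 t -0.055 0.096 tw -0.055 0.094 n -0.024 0.024 zmax 0.053 534 45 base+52 [0.4804 0.3837] tip-98 [0.4814 0.3846]
mu [0.4826 0.2011] cap [0.4251 0.1566] yaw -143.8 t -0.058 0.091 tw -0.058 0.083 n -0.023 0.025 zmax 0.053 551 63 base+52 [0.4873 0.2045] tip-98 [0.4879 0.2049]
```

View pics/disp.png

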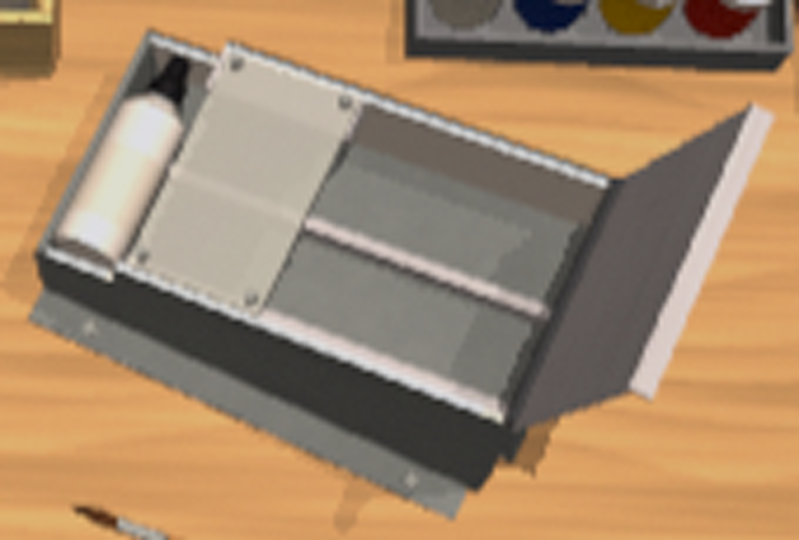

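The crop shows the foot edge from (30,320) to (455,518) and the back wall's corners at about (510,425) and (612,182). Bottle c's axis runs from (85,230) to (175,75), and the cover's corners are at (228,45), (360,103), (128,262) and (258,312).

Run:
```python
from m import *
def ray(cu,cv,z):
    u=cu/4.7+260-.4;v=cv/4.7+100-.4;h=384
    f=h/2/np.tan(np.radians(float(s['vertical_fov']))/2);T=s['cam_to_world']
    d=T[:3,:3]@[(u-s['cx'])/f,(v-s['cy'])/f,1];o=T[:3,3]
    return (o+d*(z-o[2])/d[2])
A=ray(30,320,.002);B=ray(455,518,.002);print('foot',A,B,np.linalg.norm(A-B))
y=(A-B)[:2];y/=np.linalg.norm(y);print('yaw from foot: y axis',y, np.degrees(np.arctan2(-y[0],y[1])))
x=np.array([y[1],-y[0]]);print('origin foot',((A+B)/2)[:2]+x*.1125)
H1=ray(515,428,.176);H2=ray(617,178,.176);print('hinge',H1,H2,np.linalg.norm(H1-H2)); h=(H2-H1)[:2];print(np.degrees(np.arctan2(h[1],h[0])),'origin',((H1+H2)/2)[:2]+y*.15)
E1=ray(635,395,.3);
# lid edge depth
for c in [(700,250),(690,270),(640,390),(745,115),(640,300)]:
    u,v=int(c[0]/4.7+260),int(c[1]/4.7+100);print('lid',c,P[v,u].round(3))
# bottle c
m=np.zeros(P.shape[:2],bool);m[115:158,268:305]=1
L=im.mean(-1);m&=(P[...,2]>.085)&(P[...,2]<.13)&(L>150)
u=m.copy();u[:,298:]=0
q=P[u];mu=q.mean(0);ax=np.linalg.svd(q-mu)[2][0];print('c',mu,np.degrees(np.arctan2(ax[1],ax[0])),q[:,2].max())
for c in [(228,45),(360,103),(128,262),(258,312)]:print('cover',ray(*c,.14)[:2].round(4))
for c in [(200,180),(300,150),(250,250)]:
    u,v=int(c[0]/4.7+260),int(c[1]/4.7+100);print('coverz',c,P[v,u].round(3))
```

```text
mu [0.4827 0.3858] cap [0.5397 0.4388] yaw 42.9 t -0.055 0.096 tw -0.055 0.094 n -0.024 0.024 zmax 0.053 534 45 base+52 [0.4804 0.3837] tip-98 [0.4814 0.3846]
mu [0.4826 0.2011] cap [0.4251 0.1566] yaw -143.8 t -0.058 0.091 tw -0.058 0.083 n -0.023 0.025 zmax 0.053 551 63 base+52 [0.4873 0.2045] tip-98 [0.4879 0.2049]
foot [0.57884434 0.0881484  0.002     ] [ 0.45333375 -0.20292343  0.002     ] 0.316979046056305
yaw from foot: y axis [0.39595863 0.91826835] -23.325774606455248
origin foot [ 0.61939423 -0.10193286]
hinge [ 0.47837758 -0.2034491   0.176     ] [ 0.63809325 -0.26749973  0.176     ] 0.17208014768872365
-21.852221841751785 origin [ 0.61762921 -0.09773416]
lid (700, 250) [ 0.545 -0.266  0.333]
lid (690, 270) [ 0.533 -0.26   0.334]
lid (640, 390) [ 0.467 -0.232  0.337]
lid (745, 115) [ 0.625 -0.295  0.327]
lid (640, 300) [ 0.528 -0.246  0.295]
c [0.64261157 0.02687158 0.10281695] 178.142623301211 0.12951441536718145
cover [ 0.7296 -0.0308]
cover [ 0.6938 -0.1154]
cover [0.5824 0.029 ]
cover [ 0.5535 -0.0528]
coverz (200, 180) [ 0.643 -0.016  0.125]
coverz (300, 150) [ 0.664 -0.077  0.135]
coverz (250, 250) [ 0.594 -0.048  0.135]
```

```bash
cat >> h.py <<'E'
def to(pos,psi,p0=None,q0=None):
    """tool-frame shift mm and turn deg from the current (or given) pose to TCP pos with tool x at world yaw psi"""
    st=sense(); p0=st['tcp_pos'] if p0 is None else p0; r=R.from_quat(st['tool_rot'])
    x=r.apply([1,0,0]); cur=np.degrees(np.arctan2(x[1],x[0]))
    d=r.inv().apply(np.array(pos)-p0)*1000
    print('shift',d.round(1),'turn',round(-((psi-cur+180)%360-180),1),'| t',st['t'],'pos',np.round(st['tcp_pos'],4),'yaw',round(cur,1),'q6',round(np.degrees(st['q'][5])),'tilt',np.round(r.apply([0,0,1]),3),'gap',st['finger_gap'],'F',np.round(st['force'],1))
E
python3 - <<'E'
from h import *
to([.41,-.1,.5],42.9); to([.481,.3842,.30],42.9); to([.481,.3842,.179],42.9)
E
```

```text
shift [ 346.1 -383.5  -95.3] turn -21.7 | t 0.1 pos [ 0.2259 -0.5824  0.4038] yaw 21.2 q6 -10 tilt [-0.     0.002 -1.   ] gap 0.9969758031536783 F [-0.3  0.5  0.5]
shift [ 587.2 -808.9  105.6] turn -21.7 | t 0.1 pos [ 0.2259 -0.5824  0.4038] yaw 21.2 q6 -10 tilt [-0.     0.002 -1.   ] gap 0.9969758031536783 F [-0.3  0.5  0.5]
shift [ 587.2 -808.6  226.6] turn -21.7 | t 0.1 pos [ 0.2259 -0.5824  0.4038] yaw 21.2 q6 -10 tilt [-0.     0.002 -1.   ] gap 0.9969758031536783 F [-0.3  0.5  0.5]
```

Call:
servo_tool(
  rows=[
    [[20,-30,-95],0,1],
    [[346,-384,-95],-22,1],
    [[346,-384,-95],-22,1],
    [[346,-384,-95],-22,1],
    [[346,-384,-95],-22,1],
    [[346,-384,-95],-22,1],
    [[346,-384,-95],-22,1],
    [[346,-384,-95],-22,1],
  ],
  force=40,
)

```text
t: 0.9
tcp_pos: [0.3554, -0.2382, 0.4851]
tool_rot: [0.93, 0.368, 0.0, -0.001]
force: [1.1, 0.2, 0.1]
finger_gap: 0.996
```

Run:
```python
from h import *
to([.41,-.1,.5],42.9); to([.481,.3842,.30],42.9)
```

```text
shift [134.4 -63.6 -14.6] turn 0.2 | t 0.9 pos [ 0.3554 -0.2382  0.4851] yaw 43.1 q6 -2 tilt [-0.     0.002 -1.   ] gap 0.9962582714361347 F [1.1 0.2 0.1]
shift [ 517.  -367.9  186.5] turn 0.2 | t 0.9 pos [ 0.3554 -0.2382  0.4851] yaw 43.1 q6 -2 tilt [-0.     0.002 -1.   ] gap 0.9962582714361347 F [1.1 0.2 0.1]
```

Call:
servo_tool(
  rows=[
    [[134,-64,-15],0,1],
    [[134,-64,-15],0,1],
    [[134,-64,-15],0,1],
    [[517,-368,120],0,1],
    [[517,-368,120],0,1],
    [[517,-368,120],0,1],
    [[517,-368,120],0,1],
    [[517,-368,120],0,1],
  ],
)

```text
t: 1.7
tcp_pos: [0.4441, 0.1396, 0.4339]
tool_rot: [0.93, 0.368, 0.0, -0.001]
force: [1.5, -0.1, 0.5]
finger_gap: 1.001
```

Run:
```python
from h import *
to([.481,.3842,.30],42.9)
```

```text
shift [ 194.  -152.9  134.4] turn 0.3 | t 1.7 pos [0.4441 0.1396 0.4339] yaw 43.2 q6 50 tilt [-0.     0.002 -1.   ] gap 1.0013439245058795 F [ 1.5 -0.1  0.5]
```

Call:
servo_tool(
  rows=[
    [[194,-153,134],0,1],
    [[194,-153,134],0,1],
    [[194,-153,134],0,1],
    [[194,-153,134],0,1],
    [[194,-153,134],0,1],
    [[194,-153,134],0,1],
    [[194,-153,134],0,1],
    [[194,-153,134],0,1],
  ],
)

```text
t: 2.5
tcp_pos: [0.4804, 0.3845, 0.2993]
tool_rot: [0.93, 0.369, -0.001, -0.001]
force: [-0.2, -1.2, -0.5]
finger_gap: 1.004
```

Run:
```python
from h import *
to([.481,.3842,.179],42.9)
s=snap('side','side1.png');u,v=proj(s,[.481,.3842,.05]);u,v=int(u),int(v);print(u,v)
cv2.imwrite('pics/side1x.png',cv2.resize(s['image'][max(0,v-90):v+60,max(0,u-100):u+100],None,fx=4,fy=4,interpolation=cv2.INTER_CUBIC))
```

```text
shift [  0.4   0.9 120.3] turn 0.3 | t 2.5 pos [0.4804 0.3845 0.2993] yaw 43.2 q6 75 tilt [-0.003  0.001 -1.   ] gap 1.003553812905842 F [-0.2 -1.2 -0.5]
285 172
```

View pics/side1x.png

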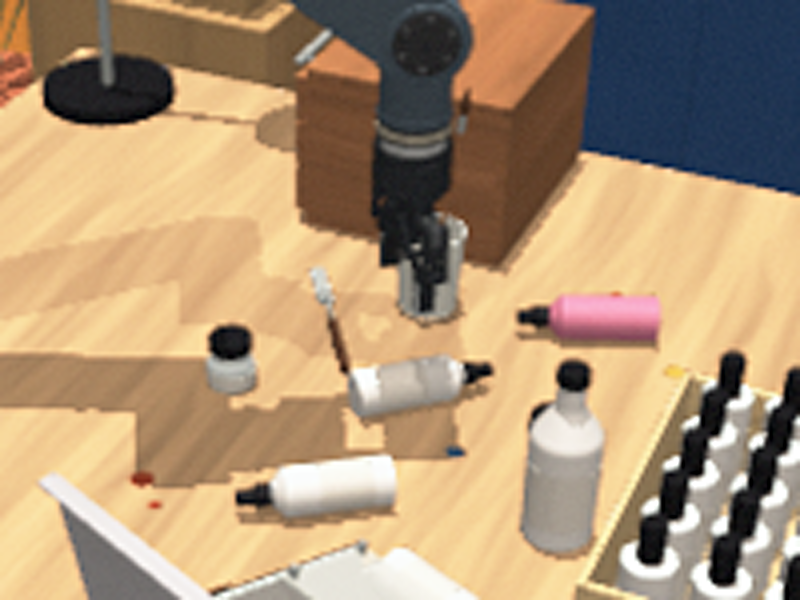

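The gripper is over bottle 1 with its jaws across the barrel, and the knife's handle end is clear of the fingers. Descending.

Call:
servo_tool(
  rows=[
    [[0,1,50],0,1],
    [[0,1,90],0,1],
    [[0,1,120],0,1],
    [[0,1,120],0,1],
    [[0,1,120],0,1],
    [[0,1,120],0,-1],
    [[0,1,120],0,-1],
    [[0,1,120],0,-1],
  ],
  force=30,
)

```text
t: 3.35
tcp_pos: [0.4818, 0.3834, 0.1823]
tool_rot: [0.93, 0.368, 0.001, -0.001]
force: [-0.4, -0.6, 6.4]
finger_gap: 0.551
```

Call:
servo_tool(
  rows=[
    [[0,0,0],0,-1],
    [[0,0,0],0,-1],
    [[0,0,0],0,-1],
    [[0,0,0],0,-1],
    [[0,0,-50],0,-1],
    [[0,0,-100],0,-1],
    [[0,0,-150],0,-1],
    [[0,0,-200],0,-1],
  ],
)

```text
t: 4.15
tcp_pos: [0.4811, 0.3827, 0.3834]
tool_rot: [0.93, 0.368, 0.0, -0.001]
force: [0.1, 0.5, -1.7]
finger_gap: 0.552
```

Run:
```python
from h import *
to([.45,.1,.42],-22.5);to([.571,-.152,.37],-22.5)
```

```text
shift [-216.1  184.8  -37.1] turn 65.7 | t 4.15 pos [0.4811 0.3827 0.3834] yaw 43.2 q6 75 tilt [ 0.     0.002 -1.   ] gap 0.5523898228541229 F [ 0.1  0.5 -1.7]
shift [-300.4  451.4   12.5] turn 65.7 | t 4.15 pos [0.4811 0.3827 0.3834] yaw 43.2 q6 75 tilt [ 0.     0.002 -1.   ] gap 0.5523898228541229 F [ 0.1  0.5 -1.7]
```

Call:
servo_tool(
  rows=[
    [[-150,225,-17],65,-1],
    [[-150,225,-17],65,-1],
    [[-300,451,-17],65.7,-1],
    [[-300,451,-17],65.7,-1],
    [[-300,451,-17],65.7,-1],
    [[-300,451,-17],65.7,-1],
    [[-300,451,-17],65.7,-1],
    [[-300,451,-17],65.7,-1],
  ],
)

```text
t: 4.95
tcp_pos: [0.5472, -0.0132, 0.3957]
tool_rot: [0.98, -0.198, -0.001, -0.001]
force: [1.4, 0.2, -1.3]
finger_gap: 0.544
```

Run:
```python
from h import *
to([.571,-.152,.40],-22.5)
```

```text
shift [ 75.7 118.7  -4.6] turn -0.3 | t 4.95 pos [ 0.5472 -0.0132  0.3957] yaw -22.8 q6 100 tilt [-0.001  0.002 -1.   ] gap 0.5444036848246594 F [ 1.4  0.2 -1.3]
```

Next, hover over the bay and measure the bottle in hand against the dispenser.

Call:
servo_tool(
  rows=[
    [[76,119,10],0,-1],
    [[76,119,30],0,-1],
    [[76,119,55],0,-1],
    [[76,119,55],0,-1],
    [[76,119,55],0,-1],
    [[76,119,55],0,-1],
    [[76,119,55],0,-1],
  ],
)

```text
t: 5.65
tcp_pos: [0.5712, -0.1507, 0.3413]
tool_rot: [0.98, -0.197, -0.0, -0.001]
force: [-0.3, -0.2, -0.8]
finger_gap: 0.545
```

Run:
```python
from h import *
to([.571,-.152,.281],-22.5)
a=snap('top','top2.png');b=snap('side','side2.png')
i1=cv2.resize(a['image'][100:225,270:440],None,fx=4,fy=4,interpolation=cv2.INTER_CUBIC)[:,:400*2]
u,v=map(int,proj(b,[.571,-.152,.18]));print(u,v)
i2=cv2.resize(b['image'][v-75:v+75,max(u-100,0):u+100],None,fx=4,fy=4,interpolation=cv2.INTER_CUBIC)
cv2.imwrite('pics/a2.png',i1);cv2.imwrite('pics/b2.png',i2)
```

```text
shift [ 0.4  1.4 60.3] turn -0.2 | t 5.65 pos [ 0.5712 -0.1507  0.3413] yaw -22.7 q6 87 tilt [ 0.     0.002 -1.   ] gap 0.5452132008277828 F [-0.3 -0.2 -0.8]
246 236
```

View pics/a2.png

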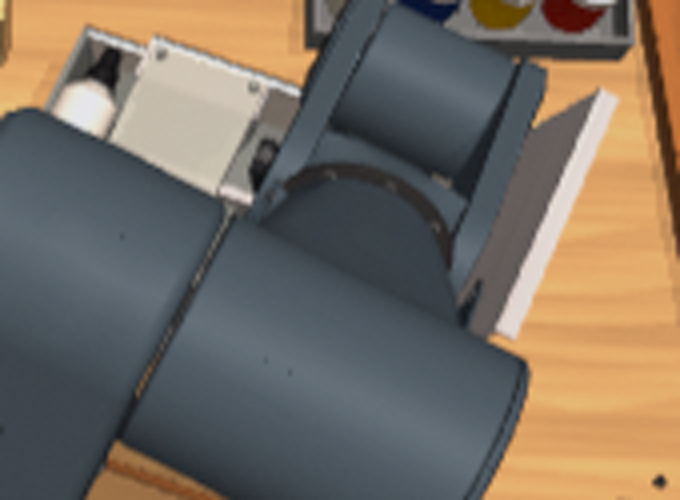

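View pics/b2.png

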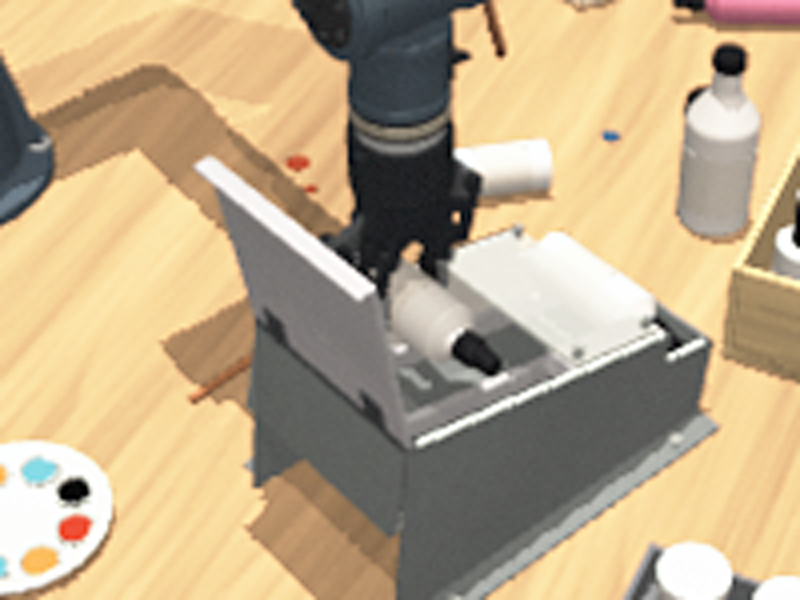

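The side crop shows the held bottle over the bay with its cap tip at (492,367). The far wall's top edge runs from (415,440) to (660,332).

```bash
cat >> h.py <<'E'
def ray(s,u,v,z):
    f=192/np.tan(np.radians(float(s['vertical_fov']))/2);T=s['cam_to_world']
    d=T[:3,:3]@[(u-s['cx'])/f,(v-s['cy'])/f,1];o=T[:3,3]
    return o+d*(z-o[2])/d[2]
O=np.array([.618,-.100]);Y=np.radians(-22.5);XD=np.array([np.cos(Y),np.sin(Y)]);YD=np.array([-np.sin(Y),np.cos(Y)])
def disp(p): d=p[:2]-O; return np.round([d@XD*1000,d@YD*1000],1)
E
python3 - <<'E'
from h import *
s=load('side2.png')
g=lambda c:(c[0]/4+146-.4,c[1]/4+161-.4)
for c in[(492,367),(497,372)]:
    p=ray(s,*g(c),.183);print('tip',p.round(4),disp(p))
for c,z in[((415,440),.171),((540,385),.150),((660,332),.130),((415,444),.171)]: print('wall',disp(ray(s,*g(c),z)))
P=world(s)
for c in [(430,320),(410,330),(420,300)]: 
    u,v=g(c);p=P[int(v),int(u)];print('barrel',p.round(3),disp(p))
st=sense();print('tcp',disp(st['tcp_pos']))
# lid hinge line bottom end and lid top edges
E
```

```text
tip [ 0.6579 -0.1868  0.183 ] [ 70.1 -64.9]
tip [ 0.6631 -0.1898  0.183 ] [ 76.1 -65.7]
wall [  77.1 -143.6]
wall [ 82.7 -28.5]
wall [90.3 93.4]
wall [  79.9 -146. ]
barrel [ 0.605 -0.179  0.202] [ 18.5 -77.3]
barrel [ 0.591 -0.183  0.189] [  7.2 -86.5]
barrel [ 0.591 -0.168  0.207] [  1.  -73.1]
tcp [-23.7 -64.7]
```

Run:
```python
from h import *
s=load('side2.png')
g=lambda c:(c[0]/4+146-.4,c[1]/4+161-.4)
for c in[(715,428),(600,508),(470,598)]: print('foot',disp(ray(s,*g(c),.002)))
# far outer wall face: plane fit from depth
P=world(s)
for (s2,n,bx) in [(s,'side',(430,690,420,520))]:
    us=[];
    for cu in range(430,690,6):
        for cv in range(360,560,6):
            u,v=g((cu,cv));p=P[int(round(v)),int(round(u))]
            d=disp(p)
            if .02<p[2]<.10 and 75<d[0]<100 and -145<d[1]<145: us.append(np.r_[d,p[2]*1000])
us=np.array(us);A=np.c_[np.ones(len(us)),us[:,1:]];print(len(us),np.linalg.lstsq(A,us[:,0],rcond=None)[0],np.median(us[:,0]))
```

```text
foot [111.5 149.9]
foot [107.1  19.3]
foot [ 102.3 -114.1]
488 [8.63191061e+01 1.94089214e-02 5.80290916e-03] 86.5
```

Call:
servo_tool(
  rows=[
    [[0,1,15],0.7,-1],
    [[0,1,25],0.7,-1],
    [[0,1,35],0.7,-1],
    [[0,1,45],0.7,-1],
    [[0,1,52],0.7,-1],
    [[0,1,58],0.7,-1],
    [[0,1,60],0.7,-1],
    [[0,1,60],0.7,-1],
  ],
)

```text
t: 6.55
tcp_pos: [0.5709, -0.1516, 0.2812]
tool_rot: [0.979, -0.203, -0.0, -0.001]
force: [-0.7, -0.5, -1.4]
finger_gap: 0.553
```

Run:
```python
from h import *
to([.571,-.152,.281],-23.4)
b=snap('side','side3.png');u,v=246,236
i2=cv2.resize(b['image'][v-75:v+75,max(u-100,0):u+100],None,fx=4,fy=4,interpolation=cv2.INTER_CUBIC)
cv2.imwrite('pics/b3.png',i2)
```

```text
shift [0.2 0.3 0.2] turn 0.0 | t 6.55 pos [ 0.5709 -0.1516  0.2812] yaw -23.4 q6 88 tilt [ 0.     0.002 -1.   ] gap 0.552564374774756 F [-0.7 -0.5 -1.4]
```

View pics/b3.png

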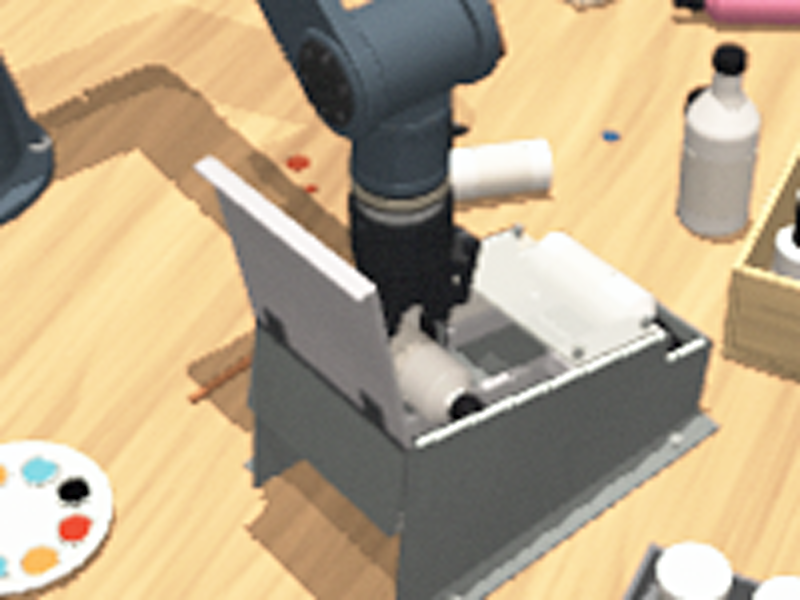

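The bottle is inside the lane walls with no contact force. Release and lift.

Call:
servo_tool(
  rows=[
    [[0,0,1.5],0,-1],
    [[0,0,1.5],0,-1],
    [[0,0,1.5],0,1],
    [[0,0,1.5],0,1],
    [[0,0,1.5],0,1],
    [[0,0,1.5],0,1],
    [[0,0,-15],0,1],
    [[0,0,-40],0,1],
  ],
)

```text
t: 7.4
tcp_pos: [0.5704, -0.1515, 0.3205]
tool_rot: [0.979, -0.203, -0.002, -0.001]
force: [-0.0, -0.1, 0.4]
finger_gap: 1.0
```

Call:
servo_tool(
  rows=[
    [[0,0,-40],0,1],
    [[0,0,-80],0,1],
    [[0,0,-100],0,1],
    [[-60,-180,-100],0,1],
    [[-60,-180,-100],0,1],
    [[-60,-180,-100],0,1],
    [[-60,-180,-100],0,1],
    [[-60,-180,-100],0,1],
  ],
)

```text
t: 8.2
tcp_pos: [0.5866, 0.0418, 0.4213]
tool_rot: [0.98, -0.2, -0.002, -0.002]
force: [-0.4, -0.5, -1.4]
finger_gap: 1.003
```

Run:
```python
from h import *
to([.4876,.2047,.30],36.2)
b=snap('side','side4.png');a=snap('top','top4.png')
i2=cv2.resize(b['image'][150:300,150:350],None,fx=3,fy=3,interpolation=cv2.INTER_CUBIC)
i1=cv2.resize(a['image'][100:215,265:430],None,fx=3,fy=3,interpolation=cv2.INTER_CUBIC)
c=np.zeros((600,800,3),np.uint8);c[:450,:600]=i2
h=np.vstack([np.pad(cv2.resize(i2,(400,300)),((0,0),(0,400),(0,0))),np.zeros((300,800,3),np.uint8)])
h[300:579,:400]=cv2.resize(i1,(400,279));h[:300,400:]=cv2.resize(b['image'][75:225,180:380],(400,300))
cv2.imwrite('pics/c4.png',h)
```

```text
shift [-154.2 -110.7  122.4] turn -59.2 | t 8.2 pos [0.5866 0.0418 0.4213] yaw -23.0 q6 106 tilt [-0.003  0.005 -1.   ] gap 1.0033670682833333 F [-0.4 -0.5 -1.4]
```

View pics/c4.png

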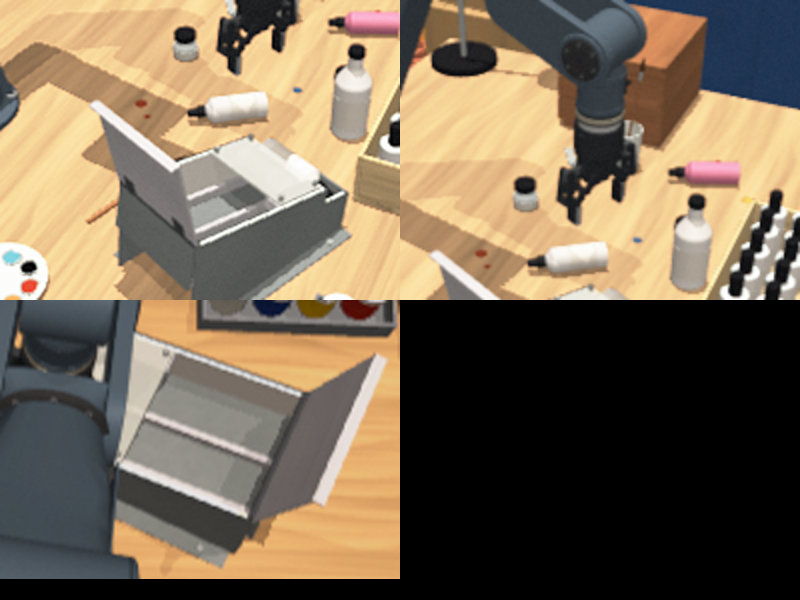

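The bay is clear: the first bottle rolled under the cover. On to the second.

Call:
servo_tool(
  rows=[
    [[-154,-111,60],-59,1],
    [[-154,-111,60],-59,1],
    [[-154,-111,100],-59,1],
    [[-154,-111,122],-59,1],
    [[-154,-111,122],-59,1],
    [[-154,-111,122],-59,1],
    [[-154,-111,122],-59,1],
    [[-154,-111,122],-59,1],
  ],
)

```text
t: 9.1
tcp_pos: [0.4894, 0.1999, 0.2996]
tool_rot: [0.952, 0.306, -0.001, -0.001]
force: [-0.3, -0.0, -0.4]
finger_gap: 1.0
```

Run:
```python
from h import *
to([.4876,.2047,.179],36.2)
```

```text
shift [  1.5  -4.6 120.6] turn -0.5 | t 9.1 pos [0.4894 0.1999 0.2996] yaw 35.7 q6 64 tilt [-0.003  0.002 -1.   ] gap 0.9997476208146898 F [-0.3 -0.  -0.4]
```

Call:
servo_tool(
  rows=[
    [[1.5,-4.5,30],-0.5,1],
    [[1.5,-4.5,80],-0.5,1],
    [[1.5,-4.5,120],-0.5,1],
    [[1.5,-4.5,120],-0.5,1],
    [[1.5,-4.5,120],-0.5,1],
    [[1.5,-4.5,120],-0.5,-1],
    [[1.5,-4.5,120],-0.5,-1],
    [[1.5,-4.5,120],-0.5,-1],
  ],
  force=30,
)

```text
t: 9.9
tcp_pos: [0.4885, 0.2047, 0.182]
tool_rot: [0.951, 0.31, 0.001, -0.001]
force: [0.1, -0.8, 8.6]
finger_gap: 0.553
```

Call:
servo_tool(
  rows=[
    [[0,0,0],0,-1],
    [[0,0,0],0,-1],
    [[0,0,0],0,-1],
    [[0,0,0],0,-1],
    [[0,0,-50],0,-1],
    [[0,0,-100],0,-1],
    [[0,0,-150],0,-1],
    [[0,0,-200],0,-1],
  ],
)

```text
t: 10.7
tcp_pos: [0.4877, 0.2041, 0.3833]
tool_rot: [0.951, 0.31, 0.0, -0.001]
force: [0.6, 0.9, -2.2]
finger_gap: 0.552
```

Run:
```python
from h import *
to([.571,-.152,.41],-23.4+180);to([.54,-.05,.41],-23.4+180)
```

```text
shift [-142.7  336.6  -27.6] turn -120.4 | t 10.7 pos [0.4877 0.2041 0.3833] yaw 36.2 q6 64 tilt [ 0.     0.003 -1.   ] gap 0.5519809942768025 F [ 0.6  0.9 -2.2]
shift [-107.6  236.   -27.4] turn -120.4 | t 10.7 pos [0.4877 0.2041 0.3833] yaw 36.2 q6 64 tilt [ 0.     0.003 -1.   ] gap 0.5519809942768025 F [ 0.6  0.9 -2.2]
```

Call:
servo_tool(
  rows=[
    [[-30,60,-27],-10,-1],
    [[-60,120,-27],-20,-1],
    [[-108,180,-27],-30,-1],
    [[-108,236,-27],-40,-1],
    [[-108,236,-27],-50,-1],
    [[-108,236,-27],-60,-1],
    [[-108,236,-27],-70,-1],
    [[-108,236,-27],-80,-1],
  ],
)

```text
t: 11.5
tcp_pos: [0.5396, -0.0519, 0.4089]
tool_rot: [0.636, 0.772, 0.001, -0.002]
force: [0.0, 0.0, -1.5]
finger_gap: 0.55
```

Run:
```python
from h import *
to([.571,-.152,.41],-23.4+180)
```

```text
shift [-104.3   11.7   -1.4] turn -55.6 | t 11.5 pos [ 0.5396 -0.0519  0.4089] yaw 101.0 q6 -28 tilt [-0.002  0.003 -1.   ] gap 0.5504213084012884 F [ 0.   0.  -1.5]
```

Call:
servo_tool(
  rows=[
    [[0,0,0],-9,-1],
    [[0,0,0],-18,-1],
    [[0,0,0],-27,-1],
    [[-30,3,0],-36,-1],
    [[-70,8,0],-45,-1],
    [[-104,12,20],-55.6,-1],
    [[-104,12,50],-55.6,-1],
    [[-104,12,68],-55.6,-1],
  ],
)

```text
t: 12.3
tcp_pos: [0.5704, -0.1525, 0.3379]
tool_rot: [0.203, 0.979, 0.002, -0.003]
force: [-0.8, 0.0, -1.6]
finger_gap: 0.551
```

Call:
servo_tool(
  rows=[
    [[0,0,0],0,-1],
    [[0,0,0],0,-1],
  ],
)

```text
t: 12.5
tcp_pos: [0.5702, -0.1524, 0.3372]
tool_rot: [0.203, 0.979, 0.002, -0.004]
force: [0.1, 0.2, -1.9]
finger_gap: 0.55
```

Run:
```python
from h import *
to([.571,-.152,.281],-23.4+180)
b=snap('side','side5.png')
cv2.imwrite('pics/b5.png',cv2.resize(b['image'][161:311,146:346],None,fx=4,fy=4,interpolation=cv2.INTER_CUBIC))
```

```text
shift [-1.1  0.6 56.2] turn -0.1 | t 12.5 pos [ 0.5702 -0.1524  0.3372] yaw 156.5 q6 -92 tilt [-0.007  0.006 -1.   ] gap 0.5501789076430357 F [ 0.1  0.2 -1.9]
```

View pics/b5.png

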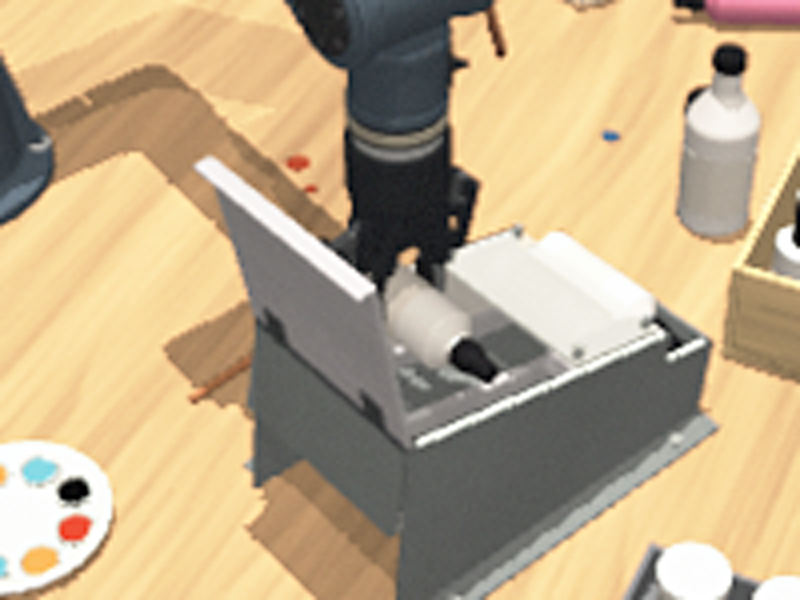

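Run:
```python
from h import *
g=lambda c:(c[0]/4+146-.4,c[1]/4+161-.4)
for f,c,z in[('side2.png',(492,367),.183),('side2.png',(497,372),.183),('side5.png',(490,374),.179),('side5.png',(497,380),.179)]:
    print(disp(ray(load(f),*g(c),z)))
# dark cap mask extreme along axis, both pictures
for f,z in[('side2.png',.183),('side5.png',.179)]:
    s=load(f);im=s['image'].mean(-1);X=[]
    for v in range(161+78,161+97):
        for u in range(146+110,146+127):
            if im[v,u]<55:X.append(disp(ray(s,u,v,z)))
    X=np.array(X);print(f,len(X),X.mean(0),X.max(0),X.min(0))
print(disp(sense()['tcp_pos']))
```

```text
[ 70.1 -64.9]
[ 76.1 -65.7]
[ 71.3 -67.9]
[ 78.9 -68.3]
side2.png 78 [ 53.08076923 -64.0474359 ] [ 75.6 -52. ] [ 32.7 -76.4]
side5.png 72 [ 52.81527778 -67.25138889] [ 73.7 -54.8] [ 33.8 -79.7]
[-23.8 -66.6]
```

Same as the first placement within 2 mm. Descend.

Call:
servo_tool(
  rows=[
    [[0,0.5,15],0,-1],
    [[0,0.5,25],0,-1],
    [[0,0.5,35],0,-1],
    [[0,0.5,45],0,-1],
    [[0,0.5,52],0,-1],
    [[0,0.5,56],0,-1],
    [[0,0.5,57],0,-1],
    [[0,0.5,57],0,-1],
  ],
)

```text
t: 13.35
tcp_pos: [0.5706, -0.1518, 0.2812]
tool_rot: [0.203, 0.979, 0.002, -0.003]
force: [-0.2, -0.3, -1.0]
finger_gap: 0.551
```

Run:
```python
from h import *
to([.571,-.152,.279],-23.4+180)
```

```text
shift [-0.5 -0.1  2.2] turn -0.0 | t 13.35 pos [ 0.5706 -0.1518  0.2812] yaw 156.6 q6 -92 tilt [-0.005  0.005 -1.   ] gap 0.5505571125635558 F [-0.2 -0.3 -1. ]
```

Call:
servo_tool(
  rows=[
    [[0,0,1.5],0,-1],
    [[0,0,1.5],0,-1],
    [[0,0,1.5],0,1],
    [[0,0,1.5],0,1],
    [[0,0,1.5],0,1],
    [[0,0,1.5],0,1],
    [[0,0,-15],0,1],
    [[0,0,-40],0,1],
  ],
)

```text
t: 14.15
tcp_pos: [0.5702, -0.1518, 0.3202]
tool_rot: [0.203, 0.979, 0.002, -0.005]
force: [0.7, -0.2, -0.1]
finger_gap: 1.002
```

Call:
servo_tool(
  rows=[
    [[0,0,-50],0,1],
    [[0,0,-100],0,1],
    [[0,0,-150],0,1],
    [[0,0,-200],0,1],
    [[0,0,-250],0,-1],
    [[-23,0,-250],0,-1],
    [[-23,0,-250],0,-1],
    [[-23,0,-250],0,-1],
  ],
)

```text
t: 14.95
tcp_pos: [0.5931, -0.1624, 0.5687]
tool_rot: [0.203, 0.979, 0.003, -0.006]
force: [0.2, -0.6, -0.2]
finger_gap: 0.331
```

Run:
```python
from h import *
to([.529,-.307,.57],156.6);to([.529,-.307,.483],156.6);to([.582,-.183,.483],156.6)
b=snap('side','side6.png');a=snap('top','top6.png')
i2=cv2.resize(b['image'][161:311,146:346],None,fx=2.6,fy=2.6,interpolation=cv2.INTER_CUBIC)
cv2.imwrite('pics/c6.png',i2)
```

```text
shift [   1.2 -158.1   -1.7] turn -0.1 | t 14.95 pos [ 0.5931 -0.1624  0.5687] yaw 156.5 q6 -92 tilt [-0.011  0.008 -1.   ] gap 0.33120606964482846 F [ 0.2 -0.6 -0.2]
shift [   0.  -158.3   85.3] turn -0.1 | t 14.95 pos [ 0.5931 -0.1624  0.5687] yaw 156.5 q6 -92 tilt [-0.011  0.008 -1.   ] gap 0.33120606964482846 F [ 0.2 -0.6 -0.2]
shift [  0.8 -23.5  85.7] turn -0.1 | t 14.95 pos [ 0.5931 -0.1624  0.5687] yaw 156.5 q6 -92 tilt [-0.011  0.008 -1.   ] gap 0.33120606964482846 F [ 0.2 -0.6 -0.2]
```

View pics/c6.png

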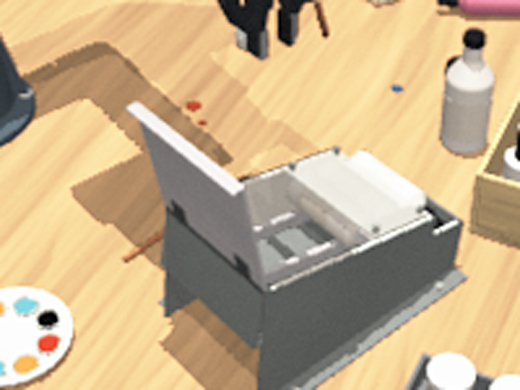

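The bay is empty, and the second bottle shows just under the cover's uphill edge at about (320,212), the third place in line. Next, get behind the lid.

Call:
servo_tool(
  rows=[
    [[1,-158,0],0,-1],
    [[1,-158,0],0,-1],
    [[1,-158,0],0,-1],
    [[1,-158,0],0,-1],
    [[1,-158,0],0,-1],
    [[1,-158,50],0,-1],
    [[1,-158,85],0,-1],
    [[1,-158,85],0,-1],
  ],
)

```text
t: 15.85
tcp_pos: [0.5272, -0.3033, 0.4769]
tool_rot: [0.202, 0.979, 0.007, -0.013]
force: [0.7, 0.6, -0.9]
finger_gap: 0.002
```

Call:
servo_tool(
  rows=[
    [[0,10,0],0,-1],
    [[0,20,0],0,-1],
    [[0,30,0],0,-1],
    [[0,40,0],0,-1],
    [[0,50,0],0,-1],
    [[0,60,0],0,-1],
    [[0,70,0],0,-1],
    [[0,80,0],0,-1],
  ],
)

```text
t: 16.65
tcp_pos: [0.5592, -0.229, 0.4774]
tool_rot: [0.202, 0.979, 0.007, -0.013]
force: [-0.4, 0.4, -0.6]
finger_gap: 0.001
```

Run:
```python
from h import *
to([.582,-.183,.483],156.6);print(disp(sense()['tcp_pos']))
b=snap('side','side7.png')
cv2.imwrite('pics/c7.png',cv2.resize(b['image'][101:281,126:346],None,fx=2.6,fy=2.6,interpolation=cv2.INTER_CUBIC))
```

```text
shift [-2.6 51.3 -5.3] turn 0.1 | t 16.65 pos [ 0.5592 -0.229   0.4774] yaw 156.7 q6 -100 tilt [-0.023  0.018 -1.   ] gap 0.001117367091438519 F [-0.4  0.4 -0.6]
[  -5.  -141.7]
```

View pics/c7.png

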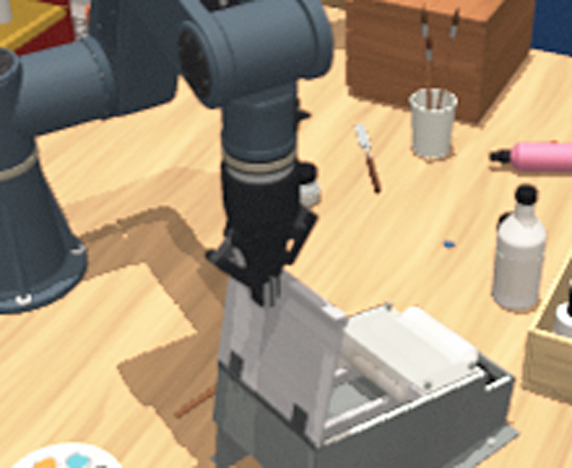

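The closed fingers are behind the lid near its middle and are swinging it up. Continue.

Call:
servo_tool(
  rows=[
    [[0,10,0],0,-1],
    [[0,20,0],0,-1],
    [[0,30,0],0,-1],
    [[0,40,0],0,-1],
    [[0,50,0],0,-1],
    [[0,60,0],0,-1],
    [[0,60,0],0,-1],
    [[0,30,0],0,-1],
  ],
)

```text
t: 17.5
tcp_pos: [0.5723, -0.1976, 0.4777]
tool_rot: [0.199, 0.98, 0.008, -0.013]
force: [0.5, -0.9, -0.3]
finger_gap: -0.001
```

Call:
servo_tool(
  rows=[
    [[0,-80,-60],0,-1],
    [[0,-130,-60],0,-1],
    [[0,-130,-60],0,-1],
    [[0,-130,-60],0,-1],
    [[0,-130,-60],0,-1],
    [[0,-130,-60],0,-1],
    [[0,-130,-60],0,-1],
    [[0,-130,-60],0,-1],
  ],
)

```text
t: 18.3
tcp_pos: [0.5233, -0.3174, 0.5359]
tool_rot: [0.198, 0.98, 0.008, -0.013]
force: [0.5, -0.2, -0.1]
finger_gap: -0.001
```

Call:
servo_tool(
  rows=[
    [[150,-80,0],0,-1],
    [[150,-80,0],0,-1],
    [[150,-80,0],0,-1],
    [[150,-80,0],0,-1],
    [[150,-80,0],0,-1],
    [[150,-80,0],0,-1],
  ],
)

```text
t: 18.9
tcp_pos: [0.3544, -0.3325, 0.5397]
tool_rot: [0.198, 0.98, 0.008, -0.013]
force: [0.4, 0.6, -0.1]
finger_gap: 0.001
```

Run:
```python
from h import *
st=sense();print(st['t'],st['tcp_pos'])
b=snap('side','side8.png');a=snap('top','top8.png')
c=np.hstack([cv2.resize(b['image'][110:290,150:350],(400,360)),cv2.resize(a['image'][90:225,250:400],(400,360))])
w=np.hstack([cv2.resize(b['image'][:,:],(320,240)),cv2.resize(a['image'],(320,240)),np.zeros((240,160,3),np.uint8)])
cv2.imwrite('pics/c8.png',np.vstack([c,w]))
```

```text
18.9 [ 0.35442908 -0.3325002   0.53971632]
```

View pics/c8.png

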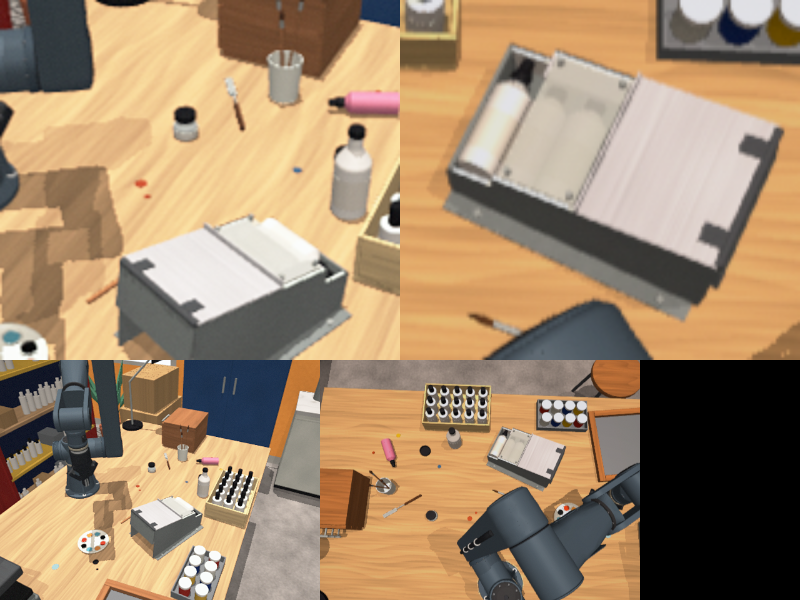

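The lid is shut, and two bottles show through the cover at (545,125) and (585,130), caps to the far side, in line behind the outlet bottle. The bystanders have not moved.

```bash
python3 -c "from h import *; print(sign_off())"
```

```text
the job is handed in; nothing more can be done
None
```

The dispenser is refilled and shut, and the job is handed in at about 19 s of the 72 s allowed. I laid both slim white bottles in the bay one after the other, caps to the far side, and each rolled down by itself. I then pushed the lid over from behind with the closed fingers, and it fell shut.

**Last checks:**
- **Bottles:** the final pictures show both under the cover, in line behind the outlet bottle, with their caps to the far side. I judged this by eye and did not measure their resting positions.
- **Lid:** it looks flat and fully down in both camera views.
- **Rest of the bench:** the pink look-alike and the other bystanders I could see looked unmoved. In the last pictures the arm hid part of the bench in the top view.
- **Forces:** readings at the end of each move never passed about 9 N. The robot was touching nothing at hand-in.

**One disagreement:** the two cameras differed by 1–2° on the dispenser's yaw and by a few millimetres on where it sits across the lane. I used a middle value for the yaw, and the first bottle, checked in hand against the lane wall, was within the 5 mm of play. The second was held within about 2 mm of the first.

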